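Find the full screw tin by feel

TASK

Three identical closed screw tins stand on the garage bench; one is full, the other two are part-used. Heft them to find the heaviest, put the two lighter ones away standing upright in the low wooden tray (set them down, do not drop or tip any tin), and finish while holding the heaviest one upright and still in the gripper, its underside at least 10 cm above the bench and touching nothing else. Leave the tape roll, screwdriver, spray can and carton alone.

Things in the scene. Friction and masses are not known exactly. Their poses are not given: they have to be found in the camera images.
- tin_a_mid (a point): one of three identical closed round steel screw tins with a plain label band, 56 mm diameter, 75 mm tall, standing upright on the bench between the robot and the tray; this point is at its centre, half-way up (37.5 mm above its underside), z up. Smooth rigid cylinder, lid shut for good, nothing inside shifts. The full tin weighs 0.55 to 0.8 kg, the two part-used ones 0.15 to 0.4 kg; neither looks nor place tell which is which
- tin_b_mid (a point): one of three identical closed round steel screw tins with a plain label band, 56 mm diameter, 75 mm tall, standing upright on the bench between the robot and the tray; this point is at its centre, half-way up (37.5 mm above its underside), z up. Smooth rigid cylinder, lid shut for good, nothing inside shifts. The full tin weighs 0.55 to 0.8 kg, the two part-used ones 0.15 to 0.4 kg; neither looks nor place tell which is which
- tin_c_mid (a point): one of three identical closed round steel screw tins with a plain label band, 56 mm diameter, 75 mm tall, standing upright on the bench between the robot and the tray; this point is at its centre, half-way up (37.5 mm above its underside), z up. Smooth rigid cylinder, lid shut for good, nothing inside shifts. The full tin weighs 0.55 to 0.8 kg, the two part-used ones 0.15 to 0.4 kg; neither looks nor place tell which is which
- tray: low open dark wooden tray fixed to the bench, outside 124 (its x) by 310 (its y) by 22 mm high, walls and floor 7 mm thick, so inside 110 by 296 mm, the inner floor 7 mm above the bench and its rim 22 mm above the bench. Origin at the centre of its underside, z up. Room for three tins side by side along its y, for instance at y = -95, 0 and +95 mm
- tape: bystander: roll of masking tape lying flat, 96 mm diameter, 25 mm high; origin at the centre of its underside
- driver: bystander: screwdriver lying on the bench right of the tins
- spraycan: bystander: grey spray can standing right of the tray, 64 mm diameter, 170 mm tall; origin at the centre of its underside
- carton: bystander: small closed cardboard carton left of the tray, 60 by 80 by 50 mm high; origin at the centre of its underside
Not all that is in view belongs to the job. What is shaped like the part that bears tin_b_mid but blue or purple is not meant.

How it is judged:
By the outcome, as a careful person would: the job done as asked, in the order asked, and still so for the second after the job is handed in, while the arm keeps its last pose, push and grip.
It also fails if it takes over 67 s, if anything falls off the work surface, if the arm or the gripper's body presses on something with over 40 N, if the wrist force passes 120 N, or if a joint passes its speed limit or range.

ROBOT

A 6-joint arm with a two-finger parallel gripper is mounted at the origin on the work surface. World frame = base frame: x ahead of the robot, y to its left, z up, the work surface at z = 0. Lengths are in m, angles in degrees, forces in N, time in s.
With the tool pointing down it reaches from about 0.325 to 0.775 m from the base axis. Payload 5.5 kg.
Tool frame: the origin (TCP) lies between the finger pads; the fingertips stand 17 mm ahead of it and the grasp point (between the pads) lies 2 mm behind it (r.nose_length is the distance from the TCP to the fingertips, in m); z points along the fingers, y is the line along which they close (so a half turn about z gives the same grasp; the last joint's range is limited). The gripper opens to 88 mm and grips with 3 to 60 N. Pads are 20 mm wide; open, the fingers measure 115 mm over their backs; the gripper's body (75 mm by 178 mm) begins 61 mm behind the grasp point.
Start: joints at [-73.665, 5.22, 70.514, -0, 104.267, -3.249], TCP at [0.201, -0.565, 0.24] pointing down, gripper open.
Joint ranges: [-164.24, 164.24], [-49.07, 125.15], [9.68, 141.18], [-86.29, 266.29], [3.28, 154.24], [-151.56, 151.56]. Speed limits (degrees/s): [147.25, 147.25, 172.46, 180, 180, 180].

INTERFACE

Orientations are given as [roll, pitch, yaw] about the fixed x, y, z axes, in that order (R = Rz(yaw) Ry(pitch) Rx(roll)).
In Python, from plant import r, viewer gives the robot as it stands. The module is installed in compiled form; this text tells all that it offers.
- The arm moves only by the tool apply_moves, never from a script. Its argument "plan" is a list of rows, each an object with "jaw": the opening, from 0 (shut) to 1 (fully open); "delta_pos": the shift along the world's x, y, z in m, a list of three; "yaw": the turn about the world's z in degrees. A call has 1 to 20 rows; each row shifts and turns the commanded pose from where the row before left it; what a row does not reach is not made up. A row lasts 1/12 s, in which the tool goes at most 41.7 mm and 7.16 degrees, less where a joint would pass 70% of its speed; a pose out of reach is approached as far as the arm can. A call with a gripper value outside its range is refused whole. The fingers move at their own pace and stop on an object; "force" is the grip in N (left out, the last holds). Time passes only in rows, so rows that do not move let the fingers close. It gives the time, the measured TCP pose, the force, the opening and the grip force at its end, in the units of the state.
- r.observe(): the state, without advancing time (a new reading comes with each control period).
- viewer.read_camera(name): name is "side" or "top" or "wrist"; returns the picture (384x512x3 uint8, red, green, blue); there is no depth.
- viewer.get_calibration(name): a dict with "mtx" (3x3 intrinsics, pixels), "view" (4x4, takes a point from world to camera coordinates); the wrist camera has in their place "tool_from_camera" (4x4, takes a point from camera to tool coordinates, whose origin is the TCP and whose axes are the flange's). Camera axes: x right, y down, z forward; pixel columns grow to the right and rows downward; lengths in m; the calibration is good to about 2 mm. A picture is of the moment at which its call begins: read the wrist's pose just before it. get_calibration takes no time and is no camera call.
- r.sign_off(): hands the job in; it is judged then, once.
The state is a dict: "clock": time; "joint_pos": joint angles; "joint_vel": joint speeds; "effort": joint torques, N m; "ee_pos": TCP position; "orientation": TCP orientation; "contact_force": force on the tool from outside, world axes, zero at the start; "wrist_torque": the same for the moment, N m; "finger_gap": finger opening in m; "gripper_force": force on a finger pad.
Only numpy, scipy, OpenCV 4.12 (cv2) and the standard library are available. Lean on these libraries where they do the work, as an engineer would, in place of code of your own. Each camera call takes 0.05 s, during which the arm holds its last target. There are 200 camera calls.

## Working session

There is one attempt and no reset: what is moved stays moved. The work goes in short steps, Python scripts to look and compute and a tool call to move; the robot and the scene stay as the last step left them, time stands still between calls to the robot, and variables do not carry over. Pictures are saved under pics/ and viewed, at most 10 in all, crops included, and the job is handed in when it is done.

Besides the shell and the picture viewer there is one more tool, called after ">>>" as name(argument=value, ...), one argument or row to a line, values as JSON. apply_moves: Moves the arm, as the interface text tells. Its arguments: {"type":"object","properties":{"plan":{"type":"array"},"force":{"type":"number"}},"required":["plan"]}

```bash
mkdir -p pics; python3 - <<'E'
from plant import r, viewer
import cv2
for n in("top","side"):
    cv2.imwrite(f"pics/{n}0.png",cv2.resize(viewer.read_camera(n)[:,:,::-1],(800,600),interpolation=cv2.INTER_CUBIC))
    c=viewer.get_calibration(n);print(c)
print(viewer.get_calibration("wrist"));print(r.observe(), r.nose_length)
E
```

```text
{'mtx': array([[408.882811  ,   0.        , 254.21828353],
       [  0.        , 408.882811  , 190.38816368],
       [  0.        ,   0.        ,   1.        ]]), 'view': array([[ 0.00353301, -0.99990467,  0.013348  , -0.01285345],
       [-0.98795934, -0.00555479, -0.154614  ,  0.50883421],
       [ 0.1546734 , -0.01264103, -0.98788478,  0.97642656],
       [ 0.        ,  0.        ,  0.        ,  1.        ]])}
{'mtx': array([[495.65883211,   0.        , 260.51721549],
       [  0.        , 495.65883211, 187.7863522 ],
       [  0.        ,   0.        ,   1.        ]]), 'view': array([[-0.96327514, -0.2678041 ,  0.01954388,  0.49536634],
       [-0.17283866,  0.56269502, -0.80839416,  0.14270084],
       [ 0.20549403, -0.78208393, -0.58831703,  1.42577315],
       [ 0.        ,  0.        ,  0.        ,  1.        ]])}
{'mtx': array([[269.87692701,   0.        , 257.31972402],
       [  0.        , 269.87692701, 194.31301884],
       [  0.        ,   0.        ,   1.        ]]), 'tool_from_camera': array([[ 1.19753526e-03, -9.69013434e-01, -2.47005121e-01,
         6.56379930e-02]
[... 261 characters left out ...]
clock': 0.1, 'joint_pos': array([-7.36635597e+01,  5.25790340e+00,  7.05743015e+01, -4.65110992e-04,
        1.04268125e+02, -3.24962691e+00]), 'joint_vel': array([-0.05029612,  0.0478422 , -0.04952952, -0.07794595, -0.08686047,
        0.02421145]), 'effort': array([ 4.01448066e-03, -4.47856987e+01, -4.07570887e+01,  7.01809698e-02,
        2.84252933e-02, -9.93156686e-05]), 'ee_pos': array([ 0.20105137, -0.56505438,  0.23863594]), 'orientation': array([-1.79899806e+02, -5.23709894e-03,  1.95859484e+01]), 'contact_force': array([0.15050133, 0.46864987, 0.45145191]), 'wrist_torque': array([-0.06018166,  0.00339345,  0.05805365]), 'gripper_force': 0.0, 'finger_gap': 0.08775032596782929} 0.017
```

View pics/top0.png

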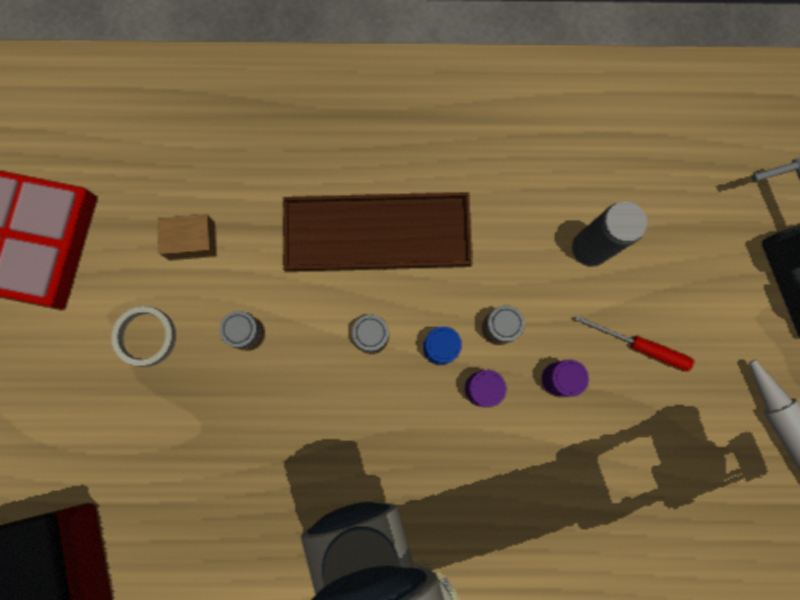

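View pics/side0.png

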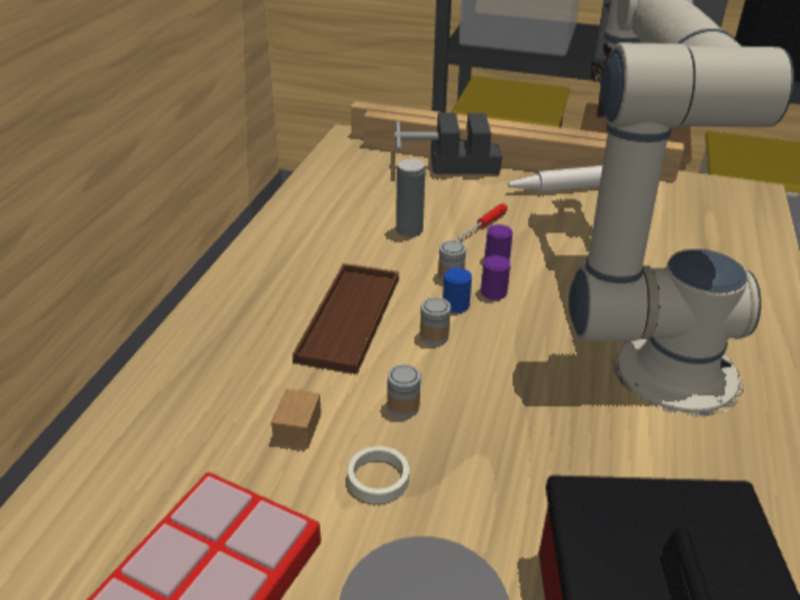

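Steel tins with label bands show in the top view (800x600) at (240,330), (370,333) and (505,324). The look-alikes are blue (442,346) and purple (486,388) and (567,378), which the task excludes by colour. The tray spans (284..470, 195..270). I'll confirm this in a crop and work out the positions.

```bash
cat > h.py <<'E'
from plant import r, viewer
import numpy as np, cv2
def ray(name,uv,z,T=None):
    c=viewer.get_calibration(name)
    if T is None: T=np.linalg.inv(c["view"])
    d=T[:3,:3]@np.linalg.solve(c["mtx"],[*uv,1]); o=T[:3,3]
    return (o+d*(z-o[2])/d[2])[:2]
E
python3 - <<'E'
from h import *
s=.64
img=viewer.read_camera("top")[:,:,::-1]
cv2.imwrite("pics/crop1.png",cv2.resize(img[105:265,130:390],(780,480),interpolation=cv2.INTER_CUBIC))
for n,u,z in [("L",(239,329),.075),("M",(370,332),.075),("R",(506,323),.075),("blue",(442,345),.075),("pur1",(486,388),.075),("pur2",(567,378),.075),
 ("t1",(284,198),.022),("t2",(469,194),.022),("t3",(471,265),.022),("t4",(284,271),.022),("can",(625,221),.17),("carton",(184,234),.05),("tape",(143,336),.025),("drvtip",(575,318),.01)]:
    print(n,ray("top",np.array(u)*s,z).round(4))
E
```

```text
L [0.4536 0.2299]
M [0.45   0.0311]
R [ 0.4648 -0.1765]
blue [ 0.4307 -0.0783]
pur1 [ 0.3663 -0.1441]
pur2 [ 0.3817 -0.2669]
t1 [0.6772 0.1772]
t2 [ 0.6865 -0.1295]
t3 [ 0.5661 -0.1311]
t4 [0.5542 0.1734]
can [ 0.6    -0.3313]
carton [0.6076 0.3294]
tape [0.4469 0.3933]
drvtip [ 0.4812 -0.3018]
```

View pics/crop1.png

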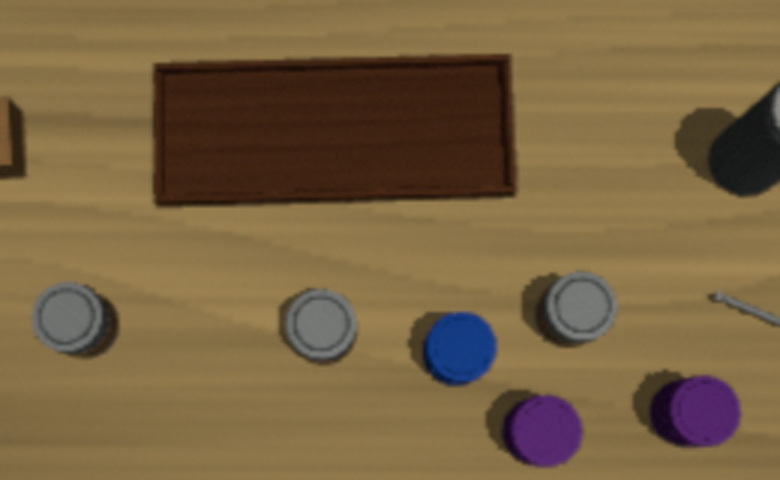

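The crop confirms it: three grey steel tins at (67,317), (321,325) and (581,305), with the blue and purple ones excluded. I'll go above the right tin first.

>>> apply_moves(
  plan=[
    {"jaw":1,"delta_pos":[0.0165,0.0243,-0.0025],"yaw":-1.2},
    {"jaw":1,"delta_pos":[0.0165,0.0243,-0.0025],"yaw":-1.2},
    {"jaw":1,"delta_pos":[0.0165,0.0243,-0.0025],"yaw":-1.2},
    {"jaw":1,"delta_pos":[0.0165,0.0243,-0.0025],"yaw":-1.2},
    {"jaw":1,"delta_pos":[0.0165,0.0243,-0.0025],"yaw":-1.2},
    {"jaw":1,"delta_pos":[0.0165,0.0243,-0.0025],"yaw":-1.2},
    {"jaw":1,"delta_pos":[0.0165,0.0243,-0.0025],"yaw":-1.2},
    {"jaw":1,"delta_pos":[0.0165,0.0243,-0.0025],"yaw":-1.2},
    {"jaw":1,"delta_pos":[0.0165,0.0243,-0.0025],"yaw":-1.2},
    {"jaw":1,"delta_pos":[0.0165,0.0243,-0.0025],"yaw":-1.2},
    {"jaw":1,"delta_pos":[0.0165,0.0243,-0.0025],"yaw":-1.2},
    {"jaw":1,"delta_pos":[0.0165,0.0243,-0.0025],"yaw":-1.2},
    {"jaw":1,"delta_pos":[0.0165,0.0243,-0.0025],"yaw":-1.2},
    {"jaw":1,"delta_pos":[0.0165,0.0243,-0.0025],"yaw":-1.2},
    {"jaw":1,"delta_pos":[0.0165,0.0243,-0.0025],"yaw":-1.2},
    {"jaw":1,"delta_pos":[0.0165,0.0243,-0.0025],"yaw":-1.2},
    {"jaw":1,"delta_pos":[0,0,0],"yaw":0},
    {"jaw":1,"delta_pos":[0,0,0],"yaw":0},
    {"jaw":1,"delta_pos":[0,0,0],"yaw":0},
  ],
)

```text
clock: 1.73
ee_pos: [0.4648, -0.1768, 0.1994]
orientation: [180.0, 0.0, 0.4]
contact_force: [-0.1, 0.5, 0.4]
finger_gap: 0.0876
gripper_force: 0.0
```

```bash
python3 - <<'E'
from h import *
from scipy.spatial.transform import Rotation as R
o=r.observe(); img=viewer.read_camera("wrist")[:,:,::-1]
T=np.eye(4);T[:3,:3]=R.from_euler("xyz",o["orientation"],degrees=True).as_matrix();T[:3,3]=o["ee_pos"]
T=T@viewer.get_calibration("wrist")["tool_from_camera"]; np.save("T1.npy",T)
print(o["ee_pos"],o["orientation"],o["contact_force"],o["clock"])
c=viewer.get_calibration("wrist")
p=np.linalg.inv(T)@[.4648,-.1765,.075,1]; p=c["mtx"]@p[:3];print("expected lid px",p[:2]/p[2])
cv2.imwrite("pics/w1.png",cv2.resize(img,(800,600),interpolation=cv2.INTER_CUBIC))
E
```

```text
[ 0.46480678 -0.1768189   0.19944655] [1.79983888e+02 4.04456249e-02 4.21432686e-01] [-0.10164641  0.52186854  0.40123419] 1.7333
expected lid px [256.11714734 191.49860953]
```

View pics/w1.png

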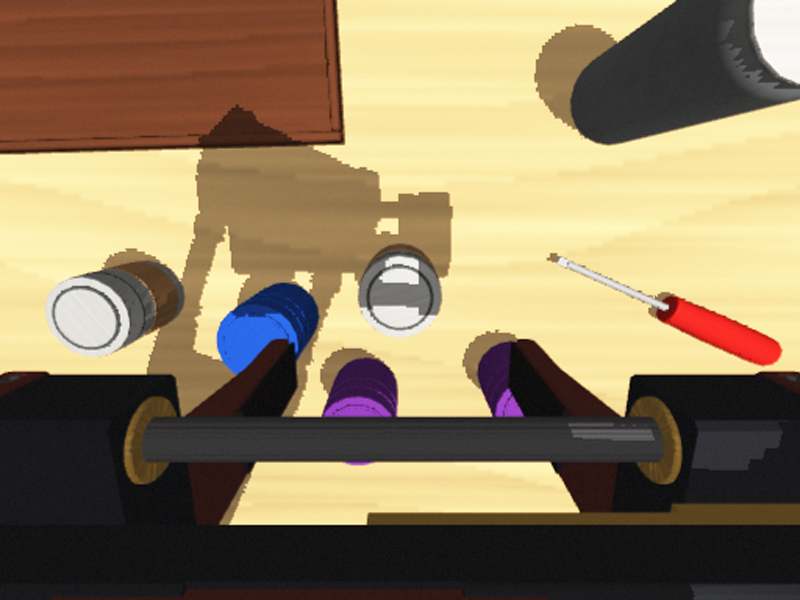

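The lid centre is at (399,297), within about 1 mm of where I predicted. Next: descend, grip and heft.

>>> apply_moves(
  plan=[
    {"jaw":1,"delta_pos":[0,0,-0.022],"yaw":0},
    {"jaw":1,"delta_pos":[0,0,-0.022],"yaw":0},
    {"jaw":1,"delta_pos":[0,0,-0.022],"yaw":0},
    {"jaw":1,"delta_pos":[0,0,-0.022],"yaw":0},
    {"jaw":1,"delta_pos":[0,0,-0.022],"yaw":0},
    {"jaw":1,"delta_pos":[0,0,-0.022],"yaw":0},
    {"jaw":1,"delta_pos":[0,0,-0.013],"yaw":0},
    {"jaw":1,"delta_pos":[0,0,-0.009],"yaw":0},
    {"jaw":1,"delta_pos":[0,0,0],"yaw":0},
    {"jaw":0,"delta_pos":[0,0,0],"yaw":0},
    {"jaw":0,"delta_pos":[0,0,0],"yaw":0},
    {"jaw":0,"delta_pos":[0,0,0],"yaw":0},
    {"jaw":0,"delta_pos":[0,0,0],"yaw":0},
    {"jaw":0,"delta_pos":[0,0,0],"yaw":0},
    {"jaw":0,"delta_pos":[0,0,0],"yaw":0},
    {"jaw":0,"delta_pos":[0,0,0],"yaw":0},
  ],
  force=40,
)

```text
clock: 3.12
ee_pos: [0.4657, -0.176, 0.0466]
orientation: [-180.0, -0.1, 0.4]
contact_force: [-0.7, 3.7, 3.7]
finger_gap: 0.0555
gripper_force: 40.0
```

>>> apply_moves(
  plan=[
    {"jaw":0,"delta_pos":[0,0,0.005],"yaw":0},
    {"jaw":0,"delta_pos":[0,0,0.01],"yaw":0},
    {"jaw":0,"delta_pos":[0,0,0.02],"yaw":0},
    {"jaw":0,"delta_pos":[0,0,0.02],"yaw":0},
    {"jaw":0,"delta_pos":[0,0,0.02],"yaw":0},
    {"jaw":0,"delta_pos":[0,0,0.02],"yaw":0},
    {"jaw":0,"delta_pos":[0,0,0.005],"yaw":0},
    {"jaw":0,"delta_pos":[0,0,0],"yaw":0},
    {"jaw":0,"delta_pos":[0,0,0],"yaw":0},
    {"jaw":0,"delta_pos":[0,0,0],"yaw":0},
    {"jaw":0,"delta_pos":[0,0,0],"yaw":0},
    {"jaw":0,"delta_pos":[0,0,0],"yaw":0},
  ],
)

```text
clock: 4.12
ee_pos: [0.4645, -0.1763, 0.1441]
orientation: [-179.9, 0.1, 0.4]
contact_force: [-0.2, -0.3, -6.6]
finger_gap: 0.0559
gripper_force: 40.0
```

That is about 0.7 kg, so this is the full tin. I'll set it back down, then heft the other two.

>>> apply_moves(
  plan=[
    {"jaw":0,"delta_pos":[0,0,-0.02],"yaw":0},
    {"jaw":0,"delta_pos":[0,0,-0.025],"yaw":0},
    {"jaw":0,"delta_pos":[0,0,-0.025],"yaw":0},
    {"jaw":0,"delta_pos":[0,0,-0.015],"yaw":0},
    {"jaw":0,"delta_pos":[0,0,-0.007],"yaw":0},
    {"jaw":0,"delta_pos":[0,0,-0.003],"yaw":0},
    {"jaw":0,"delta_pos":[0,0,-0.002],"yaw":0},
    {"jaw":0,"delta_pos":[0,0,-0.002],"yaw":0},
    {"jaw":0,"delta_pos":[0,0,-0.001],"yaw":0},
    {"jaw":0,"delta_pos":[0,0,0],"yaw":0},
    {"jaw":0,"delta_pos":[0,0,0],"yaw":0},
  ],
)

```text
clock: 5.03
ee_pos: [0.4657, -0.1767, 0.0466]
orientation: [180.0, -0.1, 0.4]
contact_force: [-0.0, -0.3, -4.4]
finger_gap: 0.0556
gripper_force: 40.0
```

>>> apply_moves(
  plan=[
    {"jaw":0,"delta_pos":[0,0,-0.001],"yaw":0},
    {"jaw":1,"delta_pos":[0,0,0],"yaw":0},
    {"jaw":1,"delta_pos":[0,0,0],"yaw":0},
    {"jaw":1,"delta_pos":[0,0,0],"yaw":0},
    {"jaw":1,"delta_pos":[0,0,0],"yaw":0},
    {"jaw":1,"delta_pos":[0,0,0.02],"yaw":0},
    {"jaw":1,"delta_pos":[0,0,0.03],"yaw":0},
    {"jaw":1,"delta_pos":[0,0,0.03],"yaw":0},
    {"jaw":1,"delta_pos":[0,0,0.03],"yaw":0},
    {"jaw":1,"delta_pos":[0,0,0.02],"yaw":0},
    {"jaw":1,"delta_pos":[-0.002,0.026,0],"yaw":0},
    {"jaw":1,"delta_pos":[-0.002,0.026,0],"yaw":0},
    {"jaw":1,"delta_pos":[-0.002,0.026,0],"yaw":0},
    {"jaw":1,"delta_pos":[-0.002,0.026,0],"yaw":0},
    {"jaw":1,"delta_pos":[-0.002,0.026,0],"yaw":0},
    {"jaw":1,"delta_pos":[-0.002,0.026,0],"yaw":0},
    {"jaw":1,"delta_pos":[-0.002,0.026,0],"yaw":0},
    {"jaw":1,"delta_pos":[0,0.025,0],"yaw":0},
    {"jaw":1,"delta_pos":[0,0,0],"yaw":0},
    {"jaw":1,"delta_pos":[0,0,0],"yaw":0},
  ],
)

```text
clock: 6.7
ee_pos: [0.4511, 0.0312, 0.1748]
orientation: [180.0, -0.0, 0.5]
contact_force: [0.3, -0.3, 0.3]
finger_gap: 0.0877
gripper_force: 0.0
```

```bash
cat >> h.py <<'E'
from scipy.spatial.transform import Rotation as R
def wrist(path,pts):
    o=r.observe(); img=viewer.read_camera("wrist")[:,:,::-1]
    T=np.eye(4);T[:3,:3]=R.from_euler("xyz",o["orientation"],degrees=True).as_matrix();T[:3,3]=o["ee_pos"]
    c=viewer.get_calibration("wrist");T=T@c["tool_from_camera"]; np.save("T1.npy",T)
    print(o["ee_pos"].round(4),o["contact_force"].round(2),o["clock"])
    for q in pts:
        p=np.linalg.inv(T)@[*q,1]; p=c["mtx"]@p[:3];print("expected (800x600)",(p[:2]/p[2]/.64).round(1))
    cv2.imwrite(path,cv2.resize(img,(800,600),interpolation=cv2.INTER_CUBIC))
E
python3 -c "
from h import *
wrist('pics/w2.png',[(.45,.031,.075),(.465,-.1765,.075)])"
```

```text
[0.4511 0.0312 0.1748] [ 0.31 -0.29  0.34] 6.7
expected (800x600) [401.  310.9]
expected (800x600) [749.9 290.1]
```

View pics/w2.png

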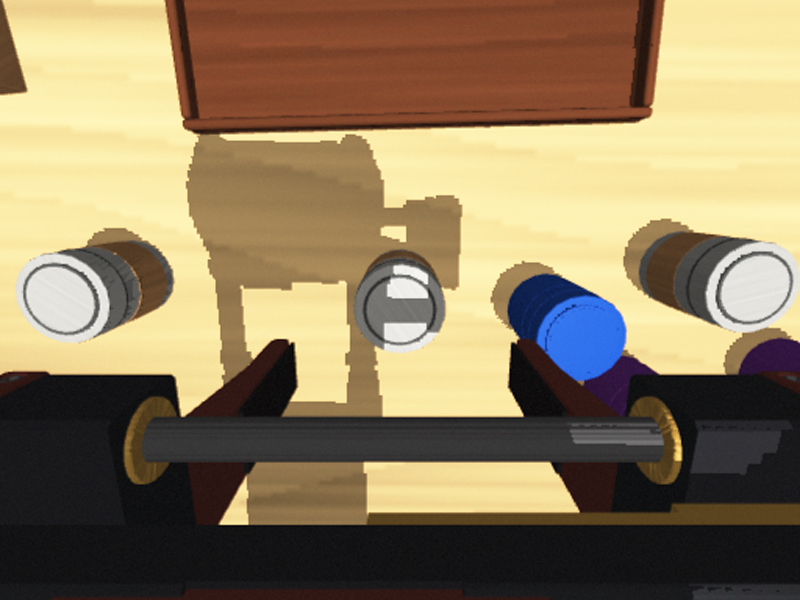

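The middle tin's lid is at (400,309), as predicted. The full tin stands upright at (756,286). Grip the middle one.

>>> apply_moves(
  plan=[
    {"jaw":1,"delta_pos":[0,0,-0.022],"yaw":0},
    {"jaw":1,"delta_pos":[0,0,-0.022],"yaw":0},
    {"jaw":1,"delta_pos":[0,0,-0.022],"yaw":0},
    {"jaw":1,"delta_pos":[0,0,-0.022],"yaw":0},
    {"jaw":1,"delta_pos":[0,0,-0.022],"yaw":0},
    {"jaw":1,"delta_pos":[0,0,-0.013],"yaw":0},
    {"jaw":1,"delta_pos":[0,0,-0.006],"yaw":0},
    {"jaw":1,"delta_pos":[0,0,0],"yaw":0},
    {"jaw":0,"delta_pos":[0,0,0],"yaw":0},
    {"jaw":0,"delta_pos":[0,0,0],"yaw":0},
    {"jaw":0,"delta_pos":[0,0,0],"yaw":0},
    {"jaw":0,"delta_pos":[0,0,0],"yaw":0},
    {"jaw":0,"delta_pos":[0,0,0],"yaw":0},
    {"jaw":0,"delta_pos":[0,0,0],"yaw":0},
  ],
)

```text
clock: 7.92
ee_pos: [0.4516, 0.0309, 0.0465]
orientation: [-180.0, -0.1, 0.4]
contact_force: [0.1, 2.0, 2.8]
finger_gap: 0.0556
gripper_force: 40.0
```

>>> apply_moves(
  plan=[
    {"jaw":0,"delta_pos":[0,0,0.005],"yaw":0},
    {"jaw":0,"delta_pos":[0,0,0.01],"yaw":0},
    {"jaw":0,"delta_pos":[0,0,0.02],"yaw":0},
    {"jaw":0,"delta_pos":[0,0,0.02],"yaw":0},
    {"jaw":0,"delta_pos":[0,0,0.02],"yaw":0},
    {"jaw":0,"delta_pos":[0,0,0.02],"yaw":0},
    {"jaw":0,"delta_pos":[0,0,0.005],"yaw":0},
    {"jaw":0,"delta_pos":[0,0,0],"yaw":0},
    {"jaw":0,"delta_pos":[0,0,0],"yaw":0},
    {"jaw":0,"delta_pos":[0,0,0],"yaw":0},
    {"jaw":0,"delta_pos":[0,0,0],"yaw":0},
    {"jaw":0,"delta_pos":[0,0,0],"yaw":0},
  ],
)

```text
clock: 8.92
ee_pos: [0.4505, 0.0305, 0.1443]
orientation: [180.0, 0.1, 0.4]
contact_force: [0.3, 0.4, -2.7]
finger_gap: 0.0556
gripper_force: 40.0
```

About 0.3 kg, so part-used. It goes to the tray's right slot at (0.624, -0.072).

>>> apply_moves(
  plan=[
    {"jaw":0,"delta_pos":[0.01,-0.006,0],"yaw":0},
    {"jaw":0,"delta_pos":[0.022,-0.013,0],"yaw":0},
    {"jaw":0,"delta_pos":[0.022,-0.013,0],"yaw":0},
    {"jaw":0,"delta_pos":[0.022,-0.013,0],"yaw":0},
    {"jaw":0,"delta_pos":[0.022,-0.013,0],"yaw":0},
    {"jaw":0,"delta_pos":[0.022,-0.013,0],"yaw":0},
    {"jaw":0,"delta_pos":[0.022,-0.013,0],"yaw":0},
    {"jaw":0,"delta_pos":[0.022,-0.013,0],"yaw":0},
    {"jaw":0,"delta_pos":[0.009,-0.006,0],"yaw":0},
    {"jaw":0,"delta_pos":[0,0,-0.01],"yaw":0},
    {"jaw":0,"delta_pos":[0,0,-0.02],"yaw":0},
    {"jaw":0,"delta_pos":[0,0,-0.02],"yaw":0},
    {"jaw":0,"delta_pos":[0,0,-0.02],"yaw":0},
    {"jaw":0,"delta_pos":[0,0,-0.01],"yaw":0},
    {"jaw":0,"delta_pos":[0,0,-0.005],"yaw":0},
    {"jaw":0,"delta_pos":[0,0,0],"yaw":0},
    {"jaw":0,"delta_pos":[0,0,0],"yaw":0},
    {"jaw":0,"delta_pos":[0,0,0],"yaw":0},
  ],
)

```text
clock: 10.42
ee_pos: [0.6249, -0.0725, 0.0624]
orientation: [180.0, -0.1, 0.4]
contact_force: [-0.3, 0.2, -1.7]
finger_gap: 0.0555
gripper_force: 40.0
```

```bash
python3 -c "
from h import *
wrist('pics/w3.png',[(.677,.177,.022)])
print(r.observe()['contact_force'])"
```

```text
[ 0.6249 -0.0725  0.0624] [-0.28  0.23 -1.73] 10.4167
expected (800x600) [-175.1  224.2]
[-0.03107298  0.36412878 -3.70595073]
```

View pics/w3.png

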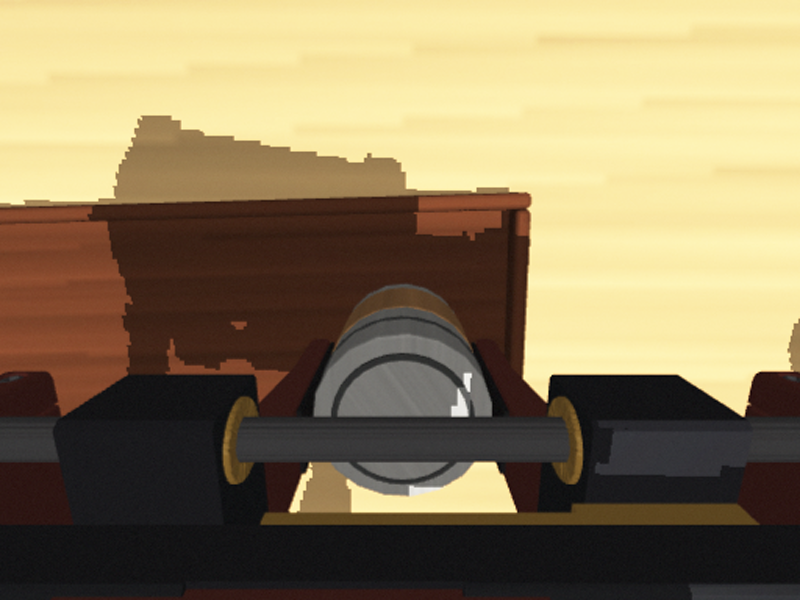

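The tin hangs inside the tray, well clear of the end wall at (518,210..370), about 9 mm above the floor. Lower it slowly.

>>> apply_moves(
  plan=[
    {"jaw":0,"delta_pos":[0,0,-0.003],"yaw":0},
    {"jaw":0,"delta_pos":[0,0,-0.002],"yaw":0},
    {"jaw":0,"delta_pos":[0,0,-0.002],"yaw":0},
    {"jaw":0,"delta_pos":[0,0,-0.001],"yaw":0},
    {"jaw":0,"delta_pos":[0,0,-0.001],"yaw":0},
    {"jaw":0,"delta_pos":[0,0,0],"yaw":0},
    {"jaw":0,"delta_pos":[0,0,0],"yaw":0},
    {"jaw":0,"delta_pos":[0,0,0],"yaw":0},
  ],
)

```text
clock: 11.13
ee_pos: [0.6243, -0.0726, 0.0535]
orientation: [180.0, -0.1, 0.4]
contact_force: [-2.9, -0.0, 6.0]
finger_gap: 0.0552
gripper_force: 40.0
```

>>> apply_moves(
  plan=[
    {"jaw":1,"delta_pos":[0,0,0],"yaw":0},
    {"jaw":1,"delta_pos":[0,0,0],"yaw":0},
    {"jaw":1,"delta_pos":[0,0,0],"yaw":0},
    {"jaw":1,"delta_pos":[0,0,0],"yaw":0},
    {"jaw":1,"delta_pos":[0,0,0.02],"yaw":0},
    {"jaw":1,"delta_pos":[0,0,0.03],"yaw":0},
    {"jaw":1,"delta_pos":[0,0,0.03],"yaw":0},
    {"jaw":1,"delta_pos":[0,0,0.03],"yaw":0},
    {"jaw":1,"delta_pos":[-0.017,0.03,0.01],"yaw":0},
    {"jaw":1,"delta_pos":[-0.017,0.03,0],"yaw":0},
    {"jaw":1,"delta_pos":[-0.017,0.03,0],"yaw":0},
    {"jaw":1,"delta_pos":[-0.017,0.03,0],"yaw":0},
    {"jaw":1,"delta_pos":[-0.017,0.03,0],"yaw":0},
    {"jaw":1,"delta_pos":[-0.017,0.03,0],"yaw":0},
    {"jaw":1,"delta_pos":[-0.017,0.03,0],"yaw":0},
    {"jaw":1,"delta_pos":[-0.017,0.03,0],"yaw":0},
    {"jaw":1,"delta_pos":[-0.017,0.03,0],"yaw":0},
    {"jaw":1,"delta_pos":[-0.017,0.032,0],"yaw":0},
    {"jaw":1,"delta_pos":[0,0,0],"yaw":0},
    {"jaw":1,"delta_pos":[0,0,0],"yaw":0},
  ],
)

```text
clock: 12.8
ee_pos: [0.4534, 0.2308, 0.1717]
orientation: [180.0, -0.0, 0.6]
contact_force: [0.4, 0.2, 0.2]
finger_gap: 0.0876
gripper_force: 0.0
```

```bash
python3 -c "
from h import *
wrist('pics/w4.png',[(.4536,.2299,.075),(.624,-.0726,.082)])"
```

```text
[0.4534 0.2308 0.1717] [0.41 0.22 0.22] 12.8
expected (800x600) [402.1 310.1]
expected (800x600) [1034.9  -21.1]
```

View pics/w4.png

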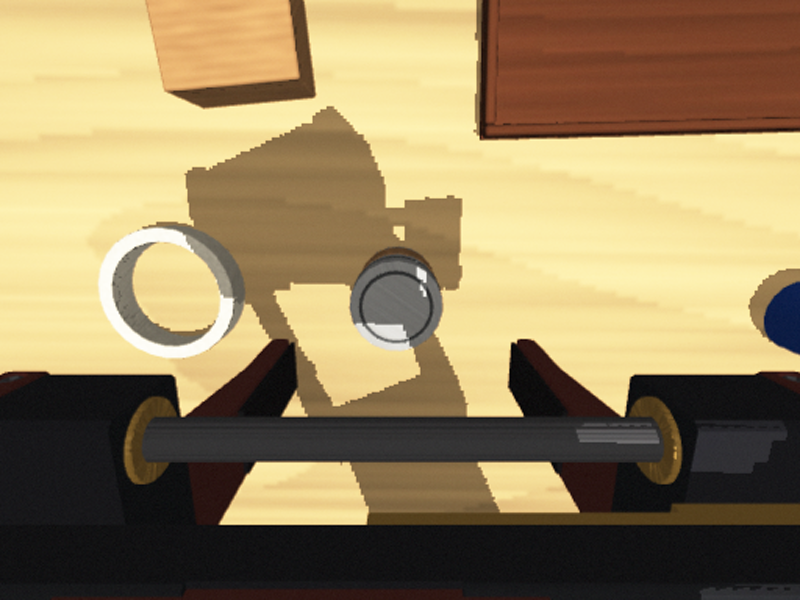

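The left tin's lid is at (396,306), about 3 mm further in +x and +y than predicted. I'll correct for that and grip.

>>> apply_moves(
  plan=[
    {"jaw":1,"delta_pos":[0.002,0.003,-0.022],"yaw":0},
    {"jaw":1,"delta_pos":[0,0,-0.022],"yaw":0},
    {"jaw":1,"delta_pos":[0,0,-0.022],"yaw":0},
    {"jaw":1,"delta_pos":[0,0,-0.022],"yaw":0},
    {"jaw":1,"delta_pos":[0,0,-0.02],"yaw":0},
    {"jaw":1,"delta_pos":[0,0,-0.012],"yaw":0},
    {"jaw":1,"delta_pos":[0,0,-0.005],"yaw":0},
    {"jaw":1,"delta_pos":[0,0,0],"yaw":0},
    {"jaw":0,"delta_pos":[0,0,0],"yaw":0},
    {"jaw":0,"delta_pos":[0,0,0],"yaw":0},
    {"jaw":0,"delta_pos":[0,0,0],"yaw":0},
    {"jaw":0,"delta_pos":[0,0,0],"yaw":0},
    {"jaw":0,"delta_pos":[0,0,0],"yaw":0},
    {"jaw":0,"delta_pos":[0,0,0],"yaw":0},
  ],
)

```text
clock: 14.02
ee_pos: [0.4565, 0.2331, 0.0476]
orientation: [-179.9, -0.1, 0.4]
contact_force: [1.0, 1.8, 1.9]
finger_gap: 0.0557
gripper_force: 40.0
```

>>> apply_moves(
  plan=[
    {"jaw":0,"delta_pos":[0,0,0.005],"yaw":0},
    {"jaw":0,"delta_pos":[0,0,0.01],"yaw":0},
    {"jaw":0,"delta_pos":[0,0,0.02],"yaw":0},
    {"jaw":0,"delta_pos":[0,0,0.02],"yaw":0},
    {"jaw":0,"delta_pos":[0,0,0.02],"yaw":0},
    {"jaw":0,"delta_pos":[0,0,0.02],"yaw":0},
    {"jaw":0,"delta_pos":[0,0,0.005],"yaw":0},
    {"jaw":0,"delta_pos":[0,0,0],"yaw":0},
    {"jaw":0,"delta_pos":[0,0,0],"yaw":0},
    {"jaw":0,"delta_pos":[0,0,0],"yaw":0},
    {"jaw":0,"delta_pos":[0,0,0],"yaw":0},
    {"jaw":0,"delta_pos":[0,0,0],"yaw":0},
  ],
)

```text
clock: 15.02
ee_pos: [0.4555, 0.2322, 0.1451]
orientation: [179.9, 0.1, 0.4]
contact_force: [-0.1, 0.1, -3.1]
finger_gap: 0.0559
gripper_force: 40.0
```

The left tin is also light, so the right one is the full tin. This one goes to the tray's left slot at (0.618, 0.117).

>>> apply_moves(
  plan=[
    {"jaw":0,"delta_pos":[0.01,-0.007,0],"yaw":0},
    {"jaw":0,"delta_pos":[0.02,-0.014,0],"yaw":0},
    {"jaw":0,"delta_pos":[0.02,-0.014,0],"yaw":0},
    {"jaw":0,"delta_pos":[0.02,-0.014,0],"yaw":0},
    {"jaw":0,"delta_pos":[0.02,-0.014,0],"yaw":0},
    {"jaw":0,"delta_pos":[0.02,-0.014,0],"yaw":0},
    {"jaw":0,"delta_pos":[0.02,-0.014,0],"yaw":0},
    {"jaw":0,"delta_pos":[0.02,-0.014,0],"yaw":0},
    {"jaw":0,"delta_pos":[0.012,-0.01,0],"yaw":0},
    {"jaw":0,"delta_pos":[0,0,-0.01],"yaw":0},
    {"jaw":0,"delta_pos":[0,0,-0.02],"yaw":0},
    {"jaw":0,"delta_pos":[0,0,-0.02],"yaw":0},
    {"jaw":0,"delta_pos":[0,0,-0.02],"yaw":0},
    {"jaw":0,"delta_pos":[0,0,-0.01],"yaw":0},
    {"jaw":0,"delta_pos":[0,0,-0.005],"yaw":0},
    {"jaw":0,"delta_pos":[0,0,0],"yaw":0},
    {"jaw":0,"delta_pos":[0,0,0],"yaw":0},
    {"jaw":0,"delta_pos":[0,0,0],"yaw":0},
  ],
)

```text
clock: 16.52
ee_pos: [0.6189, 0.1177, 0.0634]
orientation: [-180.0, -0.2, 0.4]
contact_force: [0.2, 0.0, -3.1]
finger_gap: 0.0553
gripper_force: 40.0
```

>>> apply_moves(
  plan=[
    {"jaw":0,"delta_pos":[0,0,-0.003],"yaw":0},
    {"jaw":0,"delta_pos":[0,0,-0.002],"yaw":0},
    {"jaw":0,"delta_pos":[0,0,-0.002],"yaw":0},
    {"jaw":0,"delta_pos":[0,0,-0.001],"yaw":0},
    {"jaw":0,"delta_pos":[0,0,-0.0005],"yaw":0},
    {"jaw":0,"delta_pos":[0,0,0],"yaw":0},
    {"jaw":0,"delta_pos":[0,0,0],"yaw":0},
    {"jaw":0,"delta_pos":[0,0,0],"yaw":0},
  ],
)

```text
clock: 17.18
ee_pos: [0.6184, 0.1175, 0.0546]
orientation: [-180.0, -0.1, 0.4]
contact_force: [-2.7, -0.1, 5.8]
finger_gap: 0.0559
gripper_force: 40.0
```

>>> apply_moves(
  plan=[
    {"jaw":1,"delta_pos":[0,0,0],"yaw":0},
    {"jaw":1,"delta_pos":[0,0,0],"yaw":0},
    {"jaw":1,"delta_pos":[0,0,0],"yaw":0},
    {"jaw":1,"delta_pos":[0,0,0],"yaw":0},
    {"jaw":1,"delta_pos":[0,0,0.02],"yaw":0},
    {"jaw":1,"delta_pos":[0,0,0.03],"yaw":0},
    {"jaw":1,"delta_pos":[0,0,0.03],"yaw":0},
    {"jaw":1,"delta_pos":[0,0,0.03],"yaw":0},
    {"jaw":1,"delta_pos":[-0.0153,-0.0294,0.01],"yaw":0},
    {"jaw":1,"delta_pos":[-0.0153,-0.0294,0],"yaw":0},
    {"jaw":1,"delta_pos":[-0.0153,-0.0294,0],"yaw":0},
    {"jaw":1,"delta_pos":[-0.0153,-0.0294,0],"yaw":0},
    {"jaw":1,"delta_pos":[-0.0153,-0.0294,0],"yaw":0},
    {"jaw":1,"delta_pos":[-0.0153,-0.0294,0],"yaw":0},
    {"jaw":1,"delta_pos":[-0.0153,-0.0294,0],"yaw":0},
    {"jaw":1,"delta_pos":[-0.0153,-0.0294,0],"yaw":0},
    {"jaw":1,"delta_pos":[-0.0153,-0.0294,0],"yaw":0},
    {"jaw":1,"delta_pos":[-0.0153,-0.0294,0],"yaw":0},
    {"jaw":1,"delta_pos":[0,0,0],"yaw":0},
    {"jaw":1,"delta_pos":[0,0,0],"yaw":0},
  ],
)

```text
clock: 18.85
ee_pos: [0.4646, -0.1777, 0.1731]
orientation: [-180.0, -0.0, 0.2]
contact_force: [-0.1, 0.2, 0.5]
finger_gap: 0.0877
gripper_force: 0.0
```

```bash
python3 -c "
from h import *
wrist('pics/w5.png',[(.465,-.1767,.075)])"
```

```text
[ 0.4646 -0.1777  0.1731] [-0.05  0.18  0.49] 18.85
expected (800x600) [398.9 309.1]
```

View pics/w5.png

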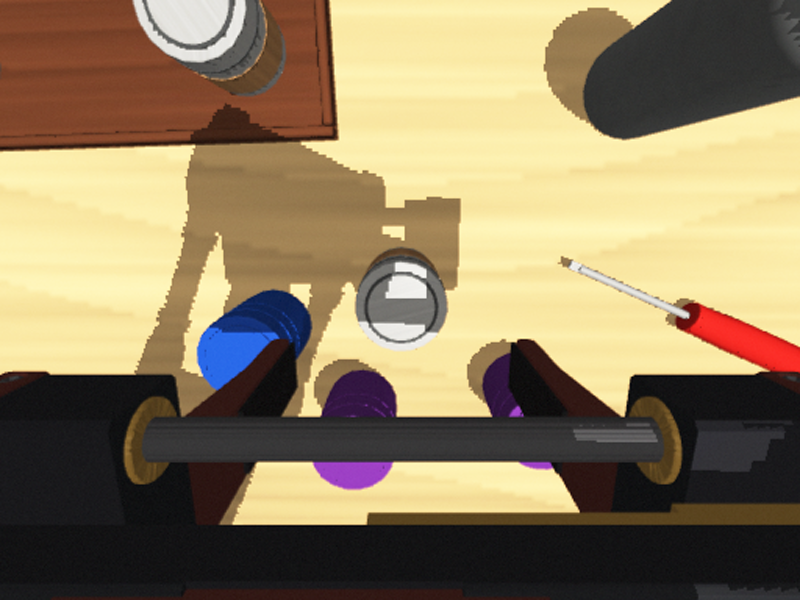

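The full tin's lid is at (401,307), centred under the gripper. The tin in the right slot of the tray stands upright. Grip and lift.

>>> apply_moves(
  plan=[
    {"jaw":1,"delta_pos":[0,0.001,-0.022],"yaw":0},
    {"jaw":1,"delta_pos":[0,0,-0.022],"yaw":0},
    {"jaw":1,"delta_pos":[0,0,-0.022],"yaw":0},
    {"jaw":1,"delta_pos":[0,0,-0.022],"yaw":0},
    {"jaw":1,"delta_pos":[0,0,-0.02],"yaw":0},
    {"jaw":1,"delta_pos":[0,0,-0.013],"yaw":0},
    {"jaw":1,"delta_pos":[0,0,-0.006],"yaw":0},
    {"jaw":1,"delta_pos":[0,0,0],"yaw":0},
    {"jaw":0,"delta_pos":[0,0,0],"yaw":0},
    {"jaw":0,"delta_pos":[0,0,0],"yaw":0},
    {"jaw":0,"delta_pos":[0,0,0],"yaw":0},
    {"jaw":0,"delta_pos":[0,0,0],"yaw":0},
    {"jaw":0,"delta_pos":[0,0,0],"yaw":0},
    {"jaw":0,"delta_pos":[0,0,0],"yaw":0},
  ],
)

```text
clock: 20.07
ee_pos: [0.4655, -0.1761, 0.047]
orientation: [179.9, -0.1, 0.4]
contact_force: [-0.0, -1.8, 1.7]
finger_gap: 0.0555
gripper_force: 40.0
```

>>> apply_moves(
  plan=[
    {"jaw":0,"delta_pos":[0,0,0.005],"yaw":0},
    {"jaw":0,"delta_pos":[0,0,0.01],"yaw":0},
    {"jaw":0,"delta_pos":[0,0,0.02],"yaw":0},
    {"jaw":0,"delta_pos":[0,0,0.02],"yaw":0},
    {"jaw":0,"delta_pos":[0,0,0.02],"yaw":0},
    {"jaw":0,"delta_pos":[0,0,0.02],"yaw":0},
    {"jaw":0,"delta_pos":[0,0,0.02],"yaw":0},
    {"jaw":0,"delta_pos":[0,0,0.02],"yaw":0},
    {"jaw":0,"delta_pos":[0,0,0.015],"yaw":0},
    {"jaw":0,"delta_pos":[0,0,0.01],"yaw":0},
    {"jaw":0,"delta_pos":[0,0,0],"yaw":0},
    {"jaw":0,"delta_pos":[0,0,0],"yaw":0},
    {"jaw":0,"delta_pos":[0,0,0],"yaw":0},
    {"jaw":0,"delta_pos":[0,0,0],"yaw":0},
    {"jaw":0,"delta_pos":[0,0,0],"yaw":0},
    {"jaw":0,"delta_pos":[0,0,0],"yaw":0},
  ],
)

```text
clock: 21.4
ee_pos: [0.4648, -0.1754, 0.2051]
orientation: [-180.0, 0.1, 0.4]
contact_force: [0.4, 0.1, -6.0]
finger_gap: 0.0556
gripper_force: 40.0
```

```bash
python3 - <<'E'
from h import *
a=[cv2.resize(viewer.read_camera(n)[:,:,::-1],(400,300),interpolation=cv2.INTER_AREA) for n in("top","side")]
a[0]=cv2.resize(viewer.read_camera("top")[90:290,110:377,::-1],(400,300))
a[1]=cv2.resize(viewer.read_camera("side")[90:330,130:450,::-1],(400,300))
cv2.imwrite("pics/end.png",np.hstack(a)); o=r.observe(); print(o["ee_pos"],o["contact_force"],o["finger_gap"],o["clock"])
E
```

```text
[ 0.46506359 -0.17549064  0.20594154] [-0.86917118  0.76011591 -5.89486747] 0.0554650044268909 21.6
```

View pics/end.png

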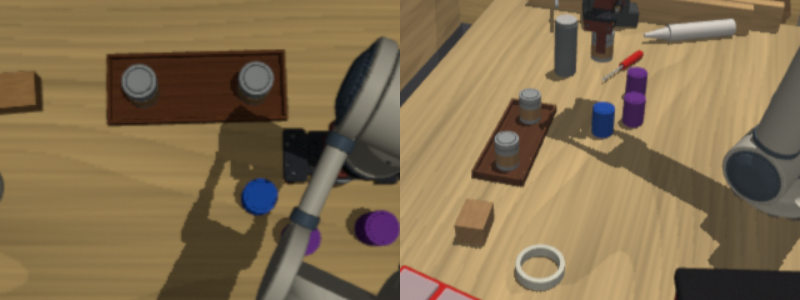

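Both light tins stand upright in the tray, at (139,82) and (256,80) in the left half of the picture. The full tin is held about 16 cm up, at (601,45).

```bash
python3 -c "
from plant import r
print(r.sign_off())"
```

```text
the job is handed in; nothing more can be done
None
```

The two lighter tins (about 0.3 kg each) stand upright in the tray, and the arm is holding the full one (about 0.7 kg) upright and still, about 16 cm above the bench; handed in after 21.6 s.

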